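# Start the cook timers in order

### The job

Three dishes are going on, so start their push-top cook timers in cooking order: tap down the red key first, then the yellow key, then the blue key, so that each is down and stays down before the next is touched, and leave the green one stopped. Press each key lightly, as with one fingertip; do not lift or shift any timer, and leave everything else on the worktop where it is.

Things in the scene. Friction and masses are not known exactly. Their poses are not given: they have to be found in the camera images.
- timer_red: Loose white round cook timer with a red push key on top, 250 g. Body 66 mm in diameter and 30 mm high; the key is coaxial, 36 mm in diameter with a flat top 30 mm wide, and its top stands 44 mm above the worktop while the timer is stopped, 34 mm when it is pressed home. Origin: centre of the underside, on the worktop; z is up. It is light enough to be pushed aside or lifted: only the key is to be touched.
- key_red (a joint): Travel of the red key, m: 0 standing up (stopped), 0.010 pressed home against a hard stop. It moves straight down against about 3 N of steady friction, no spring, and stays where it is left; it counts as down (timer running) past 0.006, and as still up below 0.003.
- timer_yellow: Loose white round cook timer with a yellow push key on top, 250 g. Body 66 mm in diameter and 30 mm high; the key is coaxial, 36 mm in diameter with a flat top 30 mm wide, and its top stands 44 mm above the worktop while the timer is stopped, 34 mm when it is pressed home. Origin: centre of the underside, on the worktop; z is up. It is light enough to be pushed aside or lifted: only the key is to be touched.
- key_yellow (a joint): Travel of the yellow key, m: 0 standing up (stopped), 0.010 pressed home against a hard stop. It moves straight down against about 3 N of steady friction, no spring, and stays where it is left; it counts as down (timer running) past 0.006, and as still up below 0.003.
- timer_blue: Loose white round cook timer with a blue push key on top, 250 g. Body 66 mm in diameter and 30 mm high; the key is coaxial, 36 mm in diameter with a flat top 30 mm wide, and its top stands 44 mm above the worktop while the timer is stopped, 34 mm when it is pressed home. Origin: centre of the underside, on the worktop; z is up. It is light enough to be pushed aside or lifted: only the key is to be touched.
- key_blue (a joint): Travel of the blue key, m: 0 standing up (stopped), 0.010 pressed home against a hard stop. It moves straight down against about 3 N of steady friction, no spring, and stays where it is left; it counts as down (timer running) past 0.006, and as still up below 0.003.
- timer_green: Loose white round cook timer with a green push key on top, 250 g. Body 66 mm in diameter and 30 mm high; the key is coaxial, 36 mm in diameter with a flat top 30 mm wide, and its top stands 44 mm above the worktop while the timer is stopped, 34 mm when it is pressed home. Origin: centre of the underside, on the worktop; z is up. It is light enough to be pushed aside or lifted: only the key is to be touched.
- key_green (a joint): Travel of the green key, m: 0 standing up (stopped), 0.010 pressed home against a hard stop. It moves straight down against about 3 N of steady friction, no spring, and stays where it is left; it counts as down (timer running) past 0.006, and as still up below 0.003.
- onion: Bystander, loose: red onion, 64x67x71 mm. Origin: centre of its underside at its middle, z up.
- garlic: Bystander, loose: garlic bulb, 60 mm across, 59 mm high. Origin: centre of its underside at its middle, z up.
- tea_light: Bystander, loose: tea light candle in a metal cup, 38 mm across, 15 mm high. Origin: centre of its underside at its middle, z up.
- pinch_bowl: Bystander, loose: small off-white bowl, 85 mm across, 38 mm high. Origin: centre of its underside at its middle, z up.
- teaspoon: Bystander, loose: metal teaspoon lying flat along its own x axis, 130x27x11 mm. Origin: centre of its underside at its middle, z up.
- squash: Bystander, loose: pale green ornamental squash, 110x118x94 mm. Origin: centre of its underside at its middle, z up.
Not all that is in view belongs to the job. What is shaped like the timer_blue but purple is not meant.

How it is judged:
By the outcome, as a careful person would: the job done as asked, in the order asked, and still so for the second after the job is handed in, with the robot touching nothing.
It also fails if it takes over 40 s, if anything falls off the work surface, if the arm or the gripper's body presses on something with over 40 N, if the wrist force passes 120 N, or if a joint passes its speed limit or range.

### The arm

A 6-joint arm with a two-finger parallel gripper is mounted at the origin on a cart in front of the work surface, level with it; the furniture and walls round the work are solid. World frame = base frame: x ahead of the robot, y to its left, z up, the work surface at z = 0. Lengths are in m, angles in rad, forces in N, time in s.
With the tool pointing down it reaches from about 0.375 to 0.925 m from the base axis. Payload 5.7 kg.
Tool frame: the origin (TCP) lies at the very end of the fingers, on their centre line; the grasp point (between the pads) lies 19 mm behind it; x points along the fingers, y is the direction in which the jaws open and shut, and the axes are right-handed (so a half turn about x gives the same grasp; the last joint's range is limited). The gripper opens to 85 mm and grips with 20 to 120 N. Pads are 22 mm wide; open, the fingers measure 114 mm over their backs; the gripper's body (76 mm by 85 mm) begins 54 mm behind the grasp point. The pads swing forward as they close: fully open they stand 13 mm farther back than shut.
Start: joints at [1.131, 0.359, 1.51, -0, 1.272, -0.115], TCP at [0.191, 0.569, 0.231] pointing down, gripper open.
Joint ranges: [-2.97, 2.97], [-1.01, 2.36], [0.21, 2.38], [-0.96, 4.11], [0.2, 2.71], [-2.98, 2.98]. Speed limits (rad/s): [2.39, 2.39, 3.14, 3.14, 3.14, 3.14].

### API

Orientations are given as a unit quaternion [x, y, z, w].
In Python, from rig import env gives the robot as it stands. Calls block until the motion is done:
- env.move_ptp(position, orientation): joint-space move of the TCP to a pose.
- env.move_l(position, vel=0.15, orientation=None): straight line of the TCP; orientation=None keeps the orientation; vel is the mean speed in m/s.
- env.move_j(angles): joint-space move.
- env.move_gripper(opening, grip_force=None): opening from 0.0 (shut) to 1.0 (fully open); grip_force is the grip in N (None keeps the last); returns when the fingers have stopped.
- env.hold(seconds).
- env.inverse_kinematics(position, orientation): joint angles nearest the present ones, or None.
- env.snapshot(name): name is "scene" or "side" or "wrist"; returns (picture, depth): 384x512x3 uint8, blue, green, red; 384x512 float32, m along the optical axis (not along the pixel's ray), 0 where there is no reading.
- env.get_calibration(name): a dict with "mtx" (3x3 intrinsics, pixels), "T" (4x4, takes a point from camera to world coordinates). Camera axes: x right, y down, z forward; pixel columns grow to the right and rows downward; lengths in m; the calibration is good to about 2 mm. A picture is of the moment at which its call begins: read the wrist's pose just before it. get_calibration takes no time and is no camera call; for the wrist camera it gives the pose at the moment of the call.
A pose or a line that the arm cannot do raises env.Unreachable and nothing moves.
- env.job_done(): hands the job in, once; it reports no verdict.
Readings, each from a call of its own:
- env.read_clock(): time.
- env.read_q(): joint angles.
- env.read_qvel(): joint speeds.
- env.read_tau(): joint torques, N m.
- env.read_eef_pos(): TCP position.
- env.read_eef_rot(): TCP orientation.
- env.read_force(): force on the tool from outside, world axes, zero at the start.
- env.read_moment(): the same for the moment, N m.
- env.read_opening(): opening from 0.0 (shut) to 1.0 (fully open).
Only numpy, scipy, OpenCV 4.12 (cv2) and the standard library are available. Lean on these libraries where they do the work, as an engineer would, in place of code of your own. Each camera call takes 0.05 s, during which the arm holds its last target. There are 200 camera calls.

## Working session

There is one attempt and no reset: what is moved stays moved. The work goes in short steps, each a Python script; the robot and the scene stay as the last script left them, time stands still between calls to the robot, and variables do not carry over. Pictures are saved under pics/ and viewed, about 8 in all and at most 12, crops included, and the job is handed in when it is done.

```bash
mkdir -p pics; ls
python3 - <<'E'
from rig import env
import cv2,numpy as np
a,d=env.snapshot("scene");b,e=env.snapshot("side")
np.savez("s0.npz",a=a,d=d,b=b,e=e)
cv2.imwrite("pics/scene0.png",a);cv2.imwrite("pics/side0.png",b)
print(env.read_clock(),env.read_eef_rot(),env.read_force(),env.read_opening())
for n in("scene","side"):
  c=env.get_calibration(n);print(n,c["mtx"].round(1).tolist(),c["T"].round(3).tolist())
E
```

```text
pics
0.1 [ 0.11374834  0.69796999 -0.11489966  0.69763693] [-0.02331859 -0.26988839 -0.89104846] 0.997911611909629
scene [[449.5, 0.0, 259.4], [0.0, 449.5, 198.8], [0.0, 0.0, 1.0]] [[0.634, -0.58, 0.511, -0.115], [-0.773, -0.459, 0.438, -0.32], [-0.02, -0.673, -0.739, 0.998], [0.0, 0.0, 0.0, 1.0]]
side [[406.6, 0.0, 255.2], [0.0, 406.6, 186.8], [0.0, 0.0, 1.0]] [[0.98, -0.143, 0.142, 0.399], [-0.201, -0.664, 0.721, -0.429], [-0.008, -0.734, -0.679, 0.7], [0.0, 0.0, 0.0, 1.0]]
```

View pics/scene0.png

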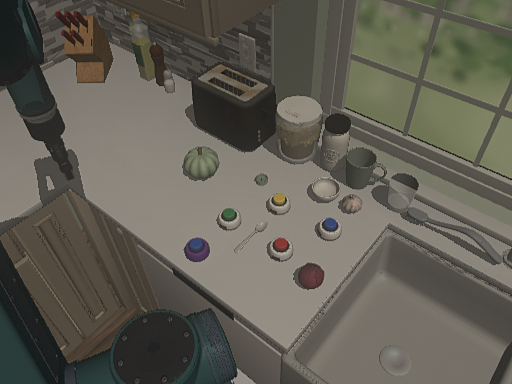

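View pics/side0.png

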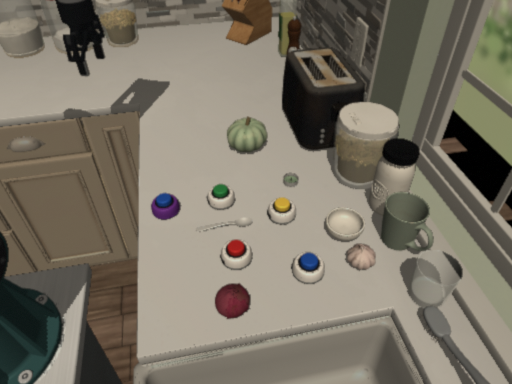

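Candidates: red key (281,243); yellow (279,200); blue key on white body (330,225), which is the one meant; blue key on purple body (197,245), the decoy; green (229,214), to be left alone. The onion (311,275) is reddish but round. I'll measure the keys in both views.

```bash
cat > h.py <<'E'
import cv2,numpy as np
H={"red":[(0,8),(172,180)],"yellow":[(20,34)],"blue":[(105,122)],"green":[(55,85)]}
def keys(img,dep,cal,col,seed,r=16,z=0.044):
    hsv=cv2.cvtColor(img,cv2.COLOR_BGR2HSV); m=np.zeros(img.shape[:2],np.uint8)
    for lo,hi in H[col]: m|=cv2.inRange(hsv,(lo,110,50),(hi,255,255))
    w=np.zeros_like(m); cv2.circle(w,tuple(map(int,seed)),r,255,-1); m&=w
    n,l,s,c=cv2.connectedComponentsWithStats(m); k=1+np.argmax(s[1:,4])
    v,u=np.nonzero(l==k); K=cal["mtx"];T=cal["T"]
    rays=np.c_[(u-K[0,2])/K[0,0],(v-K[1,2])/K[1,1],np.ones(len(u))]
    P=(rays*dep[v,u][:,None])@T[:3,:3].T+T[:3,3]
    P=P[dep[v,u]>0]; top=np.abs(P[:,2]-np.percentile(P[:,2],85))<0.004
    R=rays@T[:3,:3].T; q=T[:3,3]+R*((z-T[2,3])/R[:,2])[:,None]   # all mask rays on the plane
    return c[k],s[k],P[top],q
E
python3 - <<'E'
from rig import env
from h import *
f=np.load("s0.npz")
S={"scene":(f["a"],f["d"],dict(red=(281,243),yellow=(279,200),blue=(330,224),green=(229,214))),
"side":(f["b"],f["e"],dict(red=(236,248),yellow=(282,206),blue=(309,262),green=(221,190)))}
for n,(i,d,s) in S.items():
  c=env.get_calibration(n)
  for k,p in s.items():
    px,st,P,q=keys(i,d,c,k,p,13)
    print(n,k,px.round(),st[2:],len(P),"top",P.mean(0).round(4),"ext",np.ptp(P,0).round(3),"ray",q[:,:2].mean(0).round(4))
a=cv2.resize(f["a"][150:300,180:360],None,fx=3,fy=3,interpolation=cv2.INTER_CUBIC)
cv2.imwrite("pics/crop0.png",a)
# obstacle heights over an area
c=env.get_calibration("side");K=c["mtx"];v,u=np.mgrid[:384,:512]
R=np.dstack([(u-K[0,2])/K[0,0],(v-K[1,2])/K[1,1],np.ones(u.shape)])*f["e"][...,None]
W=R@c["T"][:3,:3].T+c["T"][:3,3]
for nm,(x,y) in dict(squash=(247,125),onion=(232,295),garlic=(361,250),toaster=(325,65),jar=(366,110),mug=(407,205),tea=(291,178)).items(): print(nm,W[y,x].round(3))
E
```

```text
scene red [281. 244.] [ 13  12 122] 90 top [0.4596 0.1019 0.0431] ext [0.032 0.032 0.007] ray [0.4568 0.1001]
scene yellow [279. 199.] [ 12  11 106] 72 top [0.5838 0.2049 0.0435] ext [0.033 0.029 0.006] ray [0.5799 0.2016]
scene blue [330. 223.] [12  9 86] 75 top [0.597  0.0379 0.0434] ext [0.029 0.029 0.005] ray [0.5964 0.037 ]
scene green [227. 209.] [1 1 1] 1 top [0.4593 0.2932 0.0424] ext [0. 0. 0.] ray [0.4583 0.2922]
side red [236. 248.] [ 18  17 242] 162 top [0.4609 0.1021 0.0428] ext [0.033 0.034 0.005] ray [0.4597 0.0956]
side yellow [282. 205.] [ 16  14 191] 123 top [0.5854 0.2042 0.0429] ext [0.032 0.031 0.007] ray [0.5827 0.1971]
side blue [309. 261.] [ 18  17 242] 179 top [0.598  0.037  0.0427] ext [0.033 0.031 0.006] ray [0.596  0.0323]
side green [220. 191.] [ 15  12 144] 96 top [0.453  0.2785 0.043 ] ext [0.03  0.03  0.008] ray [0.4524 0.272 ]
squash [0.559 0.488 0.07 ]
onion [ 0.434 -0.021  0.058]
garlic [0.707 0.036 0.046]
toaster [0.792 0.556 0.188]
jar [0.82  0.336 0.176]
mug [0.841 0.114 0.07 ]
tea [0.639 0.316 0.011]
```

View pics/crop0.png

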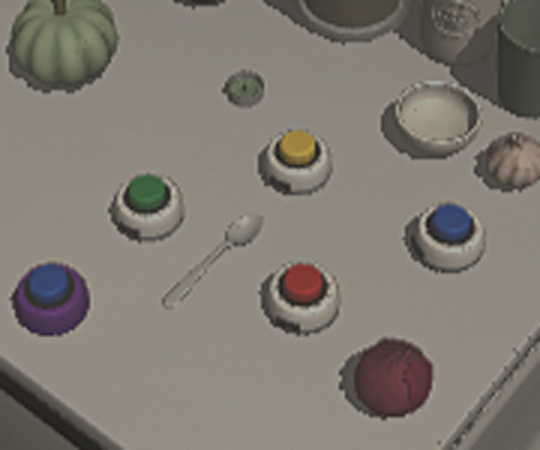

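Colour and white bodies confirmed; the two views agree to within 2 mm, heights about 43 mm (44 expected) and width about 31 mm. Next: shut the gripper, move above red and check with the wrist camera.

```bash
cat >> h.py <<'E'
from scipy.spatial.transform import Rotation
Q=Rotation.from_matrix(np.c_[[0,0,-1.],[0,1.,0],[1.,0,0]]).as_quat()  # x down, jaws along y
POS=dict(red=(0.460,0.102),yellow=(0.585,0.2045),blue=(0.5975,0.0375))
E
python3 - <<'E'
from rig import env
from h import *
env.move_gripper(0.0)
env.move_ptp([*POS["red"],0.17],Q)
c=env.get_calibration("wrist"); i,d=env.snapshot("wrist")
np.savez("w.npz",i=i,d=d,T=c["T"],K=c["mtx"]); cv2.imwrite("pics/w0.png",i)
p=np.linalg.inv(c["T"])@[*POS["red"],0.044,1]; s=(c["mtx"]@(p[:3]/p[2]))[:2]
print("expected px",s)
px,st,P,q=keys(i,d,c,"red",s,90); print(px,st,len(P),np.median(P,0),np.ptp(P,0),((P.max(0)+P.min(0))/2),q.mean(0))
print(env.read_clock(),env.read_eef_pos(),env.read_eef_rot(),env.read_force(),env.read_opening())
E
```

```text
expected px [245.67673983 182.68226774]
[247.56475096 181.1816092 ] [ 228  161   41   41 1305] 1178 [0.45928852 0.10401266 0.04404577] [0.03422938 0.03354805 0.00538387] [0.45994209 0.10400546 0.04352345] [0.4587292  0.10364806 0.044     ]
2.875 [0.46014057 0.102696   0.17011402] [-2.41235895e-04  7.06983288e-01  3.92758510e-04  7.07230102e-01] [-0.25324473  0.45196868 -0.32589182] -0.0007409691953109122
```

View pics/w0.png

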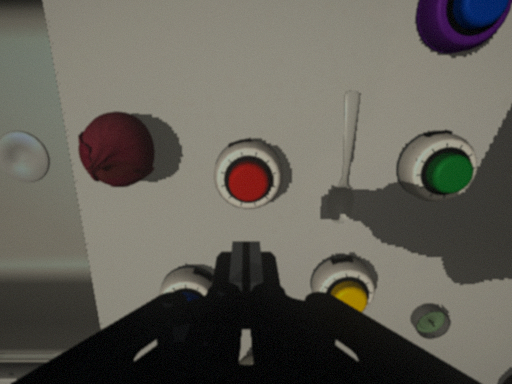

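The wrist view shows the red key at (248,181), within 2 mm of where I expected it; nothing is near the fingers. Pressing red, with a force guard.

```bash
cat >> h.py <<'E'
def press(env,x,y,zend=0.0355,up=0.10):
    env.move_l([x,y,0.050],vel=0.12); env.hold(0.1); f0=np.array(env.read_force()); log=[]
    for z in [0.046,0.0435,0.0415,0.0395,0.0375,zend]:
        env.move_l([x,y,z],vel=0.02); df=np.array(env.read_force())-f0
        log.append((round(env.read_eef_pos()[2]*1e3,1),*df.round(1)))
        if abs(df[2])>12: print("guard"); break
    env.move_l([x,y,0.050],vel=0.06); env.move_l([x,y,up],vel=0.15)
    for l in log: print(l)
    print("clock",env.read_clock())
E
python3 - <<'E'
from rig import env
from h import *
press(env,0.4597,0.1027,up=0.17)
c=env.get_calibration("wrist"); i,d=env.snapshot("wrist"); cv2.imwrite("pics/w1.png",i)
p=np.linalg.inv(c["T"])@[*POS["red"],0.044,1]; s=(c["mtx"]@(p[:3]/p[2]))[:2]
px,st,P,q=keys(i,d,c,"red",s,90); print(px,st,np.median(P,0))
E
```

```text
(np.float64(46.0), np.float64(0.5), np.float64(1.1), np.float64(0.3))
(np.float64(43.4), np.float64(-0.6), np.float64(-0.8), np.float64(-0.2))
(np.float64(41.4), np.float64(-0.1), np.float64(-0.6), np.float64(-0.7))
(np.float64(39.4), np.float64(0.1), np.float64(0.0), np.float64(-0.7))
(np.float64(37.4), np.float64(1.1), np.float64(0.0), np.float64(-0.9))
(np.float64(35.4), np.float64(0.4), np.float64(-0.9), np.float64(-1.0))
clock 7.0917
[247.63900415 181.05809129] [ 228  162   40   39 1205] [0.45934337 0.10403692 0.03526799]
```

Red is down: its top now measures 35.3 mm, and its pixel hasn't moved. Now yellow, with a close look before and after.

```bash
cat >> h.py <<'E'
def look(env,k,xy):
    c=env.get_calibration("wrist"); i,d=env.snapshot("wrist")
    p=np.linalg.inv(c["T"])@[*xy,0.044,1]; s=(c["mtx"]@(p[:3]/p[2]))[:2]
    px,st,P,q=keys(i,d,c,k,s,60); m=np.median(P,0); print(k,px.round(1),st[2:],m.round(4)); return i,m
E
cat > go.py <<'E'
import sys
from rig import env
from h import *
k=sys.argv[1]; xy=np.array(POS[k])
env.move_ptp([*xy,0.17],Q); i,m=look(env,k,xy)
e=m[:2]-xy; print("diff",e)
if np.linalg.norm(e)>0.006 or abs(m[2]-0.044)>0.003: sys.exit("disagrees, not pressing")
xy=xy+e/2; press(env,*xy,up=0.17); i,m=look(env,k,POS[k]); cv2.imwrite(f"pics/w_{k}.png",i)
E
python3 go.py yellow
```

```text
yellow [249.1 183.4] [  41   41 1335] [0.5843 0.2072 0.0441]
diff [-0.00065451  0.00272317]
(np.float64(45.9), np.float64(-1.4), np.float64(0.2), np.float64(1.3))
(np.float64(43.4), np.float64(-0.0), np.float64(0.2), np.float64(0.5))
(np.float64(41.4), np.float64(-0.5), np.float64(0.8), np.float64(0.8))
(np.float64(39.3), np.float64(-1.6), np.float64(-0.2), np.float64(0.7))
(np.float64(37.3), np.float64(-1.1), np.float64(0.3), np.float64(0.6))
(np.float64(35.3), np.float64(0.2), np.float64(0.9), np.float64(1.2))
clock 12.1
yellow [247.5 181.3] [  40   39 1222] [0.5843 0.207  0.0352]
```

```bash
python3 go.py blue
python3 - <<'E'
from rig import env
from h import *
env.move_ptp([0.30,0.45,0.25],Q)
f=np.load("s0.npz")
a,d=env.snapshot("scene");b,e=env.snapshot("side")
cs,cd=env.get_calibration("scene"),env.get_calibration("side")
for k,p in dict(red=(236,248),yellow=(282,206),blue=(309,262),green=(221,190)).items():
  for nm,i,dd in(("before",f["b"],f["e"]),("after",b,e)):
    px,st,P,q=keys(i,dd,cd,k,p,13); print(k,nm,px.round(1),P.mean(0).round(4))
cv2.imwrite("pics/end.png",b)
df=cv2.absdiff(b,f["b"]); cv2.imwrite("pics/diff.png",np.clip(df.astype(int)*3,0,255).astype(np.uint8))
print(env.read_clock(),env.read_force())
E
```

```text
blue [247.8 183.6] [  41   40 1241] [0.598  0.0395 0.044 ]
diff [0.00046717 0.00200654]
(np.float64(45.9), np.float64(0.9), np.float64(-0.6), np.float64(-0.2))
(np.float64(43.4), np.float64(0.2), np.float64(-1.0), np.float64(0.7))
(np.float64(41.4), np.float64(0.1), np.float64(-0.5), np.float64(0.8))
(np.float64(39.3), np.float64(0.5), np.float64(-0.6), np.float64(-0.8))
(np.float64(37.3), np.float64(0.8), np.float64(-0.6), np.float64(0.5))
(np.float64(35.3), np.float64(-0.2), np.float64(-1.3), np.float64(-0.4))
clock 17.1333
blue [247.4 181.9] [  40   38 1149] [0.5981 0.04   0.0352]
red before [235.6 247.9] [0.4609 0.1021 0.0428]
red after [235.6 249. ] [0.4607 0.1025 0.0338]
yellow before [281.6 204.5] [0.5854 0.2042 0.0429]
yellow after [281.5 205.6] [0.5854 0.2048 0.0341]
blue before [308.7 261.2] [0.598  0.037  0.0427]
blue after [308.5 262.2] [0.5986 0.0387 0.0336]
green before [220.1 190.6] [0.453  0.2785 0.043 ]
green after [220.1 190.6] [0.4529 0.2787 0.043 ]
19.15 [-0.09555448 -0.50901545  0.31435739]
```

View pics/end.png

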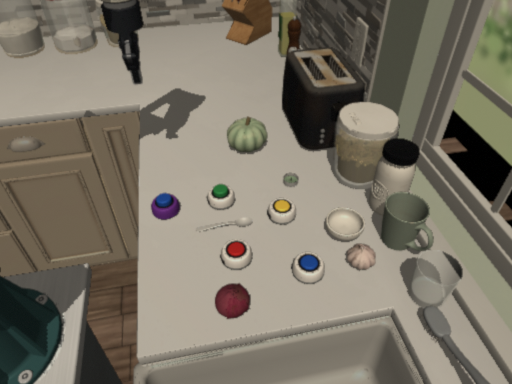

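View pics/diff.png

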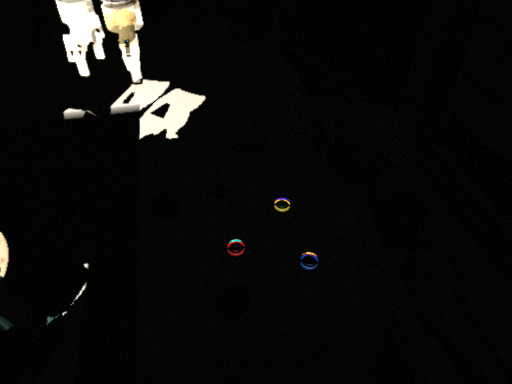

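The end picture shows red (236,249), yellow (282,206) and blue (309,262) low, with green and the purple decoy still up. The difference picture shows changes only at those three keys, plus the arm and its shadow. Handing in.

```bash
python3 -c "
from rig import env
env.job_done()"
```

```text
the job is handed in; nothing more can be done
```

I pressed the red, yellow and blue keys in that order with the shut fingertips, then backed the arm clear and handed the job in. The clock read about 19 s just before hand-in.

- **Keys down:** right after each press, the wrist camera measured that key's top at about 35.2 mm. That is about 8.8 mm of travel, past the 6 mm that counts as down. The final side view agreed on about 9 mm of drop for all three, though its heights read about 1 mm low throughout.
- **Nothing else moved:** green still measured up, and the before-and-after picture difference showed changes only at the three keys and the arm with its shadow. The purple decoy was not touched.
- **Disagreements:** the camera views differed by up to about 3 mm sideways for yellow and blue, so I aimed midway, which was well within the key. The force readings, taken after each step had stopped, stayed within noise (under 2 N). They never showed the 3 N key friction, so that the keys are down rests on the camera heights.

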